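# Index the jar stamping carousel one station on

### The arm

A 6-joint arm with a two-finger parallel gripper is mounted at the origin on a cart in front of the work surface, level with it; the furniture and walls round the work are solid. World frame = base frame: x ahead of the robot, y to its left, z up, the work surface at z = 0. Lengths are in m, angles in rad, forces in N, time in s.
With the tool pointing down it reaches from about 0.275 to 0.725 m from the base axis. Payload 5.6 kg.
Tool frame: the origin (TCP) lies at the very end of the fingers, on their centre line; the grasp point (between the pads) lies ctrl.hold_point_z behind it (ctrl.hold_point_z is the distance from the TCP to the grasp point, in m); z points along the fingers, y is the line along which they close (so a half turn about z gives the same grasp; the last joint's range is limited). The gripper opens to 85 mm and grips with 20 to 120 N. Pads are 22 mm wide; open, the fingers measure 114 mm over their backs; the gripper's body (76 mm by 85 mm) begins 54 mm behind the grasp point. The pads swing forward as they close: fully open they stand 13 mm farther back than shut.
Start: joints at [-0.816, 0.255, 0.108, 0, -1.424, -0.285], TCP at [0.249, -0.49, 0.231] pointing down, gripper open.
Joint ranges: [-2.95, 2.95], [-1.21, 1.97], [-1.09, 1.5], [-2.87, 1.71], [-2.94, -0.07], [-3.05, 3.05]. Speed limits (rad/s): [2.57, 2.57, 3.14, 3.14, 3.14, 3.14].

### API

Orientations are given as a 3x3 rotation matrix whose columns are the frame's x, y, z axes.
In Python, from station import readout, optics, hand_in, regions_of, landmark_of, ctrl gives the robot as it stands.
- The arm moves only by the shell command python3 -m handwheel 'ROWS' [FORCE]. ROWS is JSON, a list of rows, each an object of numbers: "gripper": the opening, from -1 (shut) to 1 (fully open); "dx", "dy", "dz": the shift along the tool's x, y, z in mm; "yaw": the turn about the tool's z in degrees. In form: [{"gripper": .., "dx": .., "dy": .., "dz": .., "yaw": ..}, ...]. A call has exactly 5 rows; each row shifts and turns the commanded pose from where the row before left it, along the tool's axes as they then stand; what a row does not reach is not made up. A row lasts 1/12 s, in which the tool goes at most 41.7 mm and 7.16 degrees, less where a joint would pass 70% of its speed; a pose out of reach is approached as far as the arm can. A call is refused whole if a number of a shift passes 41.7 or a number of a turn 7.16, either way. A call with a gripper value outside its range is refused whole. The fingers move at their own pace and stop on an object; FORCE is the grip in N (left out, the last holds). Time passes only in rows, so rows that do not move let the fingers close, or fill a call up. It gives the time, the measured TCP pose, the force, the opening and the grip force at its end, in the units of the state.
- readout.get_obs(): the state, without advancing time (a new reading comes with each control period).
- optics.camera(name): name is "scene" or "top" or "wrist"; returns a dict with "image" (384x512x3 uint8, red, green, blue), "K" (3x3 intrinsics, pixels), "world_to_cam" (4x4, takes a point from world to camera coordinates); the wrist camera has in their place "T_tool_cam" (4x4, takes a point from camera to tool coordinates, whose origin is the TCP and whose axes are the flange's). Camera axes: x right, y up, looking along -z (the intrinsics and any distortion apply to the point x, -y, -z); pixel columns grow to the right and rows downward; lengths in m; the calibration is good to about 2 mm. A picture is of the moment at which its call begins: read the wrist's pose just before it. There is no depth.
- hand_in(): hands the job in; it is judged then, once.
Trained networks look in a picture, given as the dict that the camera call returned (one of the last four; its "shot" number tells which), for a name from the list of things; names that differ only in an ending like _2 or _b are one class to them, and where a whole thing is asked for, a point or a joint stands for the part that bears it (a point fixed in the world has none). Each returns a list of dicts, best first, with "conf" (0 to 1); they miss things now and then, are a little off and sometimes report something else, mostly with a low value. They report only what shows in the picture. A call takes as long as a camera call. They do not tell look-alikes from the thing itself.
- regions_of(picture, thing): "region" (384x512 bool, what is visible of it) and "bbox" ([left, top, width, height] in pixels, round what is visible of it).
- landmark_of(picture, thing): "location" ([column, row] in pixels: a listed point, or the origin of a listed thing).
The state is a dict: "time_s": time; "joint_pos": joint angles; "qvel": joint speeds; "joint_torque": joint torques, N m; "position": TCP position; "eef_rot": TCP orientation; "ft_force": force on the tool from outside, world axes, zero at the start; "wrist_torque": the same for the moment, N m; "width": finger opening in m; "grip_force": force on a finger pad.
Only numpy, scipy, OpenCV 4.12 (cv2) and the standard library are available. Lean on these libraries where they do the work, as an engineer would, in place of code of your own. Each camera call takes 0.05 s, during which the arm holds its last target. There are 200 camera calls.

### The job

The jar under the lid-stamping press is done, so bring the next jar under it: draw the spring index pin by its black knob, turn the wheel one station on, counter-clockwise seen from above, and let the pin drop fully home in the very next hole, so that the wheel is locked again. That hole was set by hand and is not exactly a sixth of a turn on, so feel for it gently and never force the pin against the track or the sides of a hole. Keep the jars standing in their nests and leave everything else on the table where it is.

Things in the scene. Friction and masses are not known exactly. Their poses are not given: they have to be found in the camera images.
- hub (a point): The wheel's vertical turning axis, at table height; z is up, x points from the axis to the press. The aluminium wheel, 232 mm across, its top at z = 41 mm, carries six grey round nests 75 mm from the axis, four of them holding a jar.
- carousel: The carousel's base, same origin and axes as hub: round, painted grey, 336 mm across, 28 mm high, fixed to the table, with a press 0.36 m tall at its back over the stamping station. Its rim outside the wheel is the flat index track (top at z = 28 mm). Six steel index plates are let flush into it, each with one hole 12 mm wide and 145 mm from the axis; they count as part of the base.
- knob (a point): Middle of the black round pull knob of the spring index plunger, 26 mm in diameter and 30 mm tall, at z = 85 mm when the pin is home (underside at 70 mm). Under it a steel housing 25 mm wide reaches from a lug at the wheel's edge (top at 41 mm) up to 65 mm. The knob moves straight up with the pin and round with the wheel; x points away from the wheel's axis.
- plunger: The same plunger as a body, pin and knob in one. Origin on the pin's axis, 145 mm from the wheel's axis, level with the track (z = 28 mm) when the pin is home. The pin is 10 mm thick with a ball nose, its tip 10 mm below the track when home.
- index_pin (a joint): How far the pin is drawn, in m: 0 fully home in a hole, 0.009 to 0.010 the nose rides on the track, 0.016 stop. A spring presses it down with 6 N at home, 10 N fully drawn; let go over a hole, it drops in by itself.
- wheel (a joint): Angle of the wheel in rad, 0 at the start, growing counter-clockwise seen from above. The pin stands in a hole at 0. The next hole, set by hand, lies somewhere between 0.95 and 1.15; the one after it at 2.09. The nose falls fully in only within 1 mm of a hole's middle. Off the holes the wheel turns with a drag of 2 to 3 N at the knob and stays where it is left.
- jar_1_mid (a point): Jar 1 standing loose in a nest 11 mm deep, centre half-way up: 60 mm in diameter, 86 mm tall, with a screw lid; z is its own upright axis. At the start it is under the press.
- jar_2_mid (a point): Jar 2 standing loose in a nest 11 mm deep, centre half-way up: 60 mm in diameter, 86 mm tall, with a screw lid; z is its own upright axis. It comes under the press next.
- jar_3_mid (a point): Jar 3 standing loose in a nest 11 mm deep, centre half-way up: 60 mm in diameter, 86 mm tall, with a screw lid; z is its own upright axis.
- jar_4_mid (a point): Jar 4 standing loose in a nest 11 mm deep, centre half-way up: 60 mm in diameter, 86 mm tall, with a screw lid; z is its own upright axis.
- cup_a: Bystander: small brown clay cup, 78 mm tall, origin under its middle.
- spice: Bystander: spice jar, 41 mm across, 105 mm tall, origin under its middle.
- tape: Bystander: roll of tape lying flat, 104 mm across, 25 mm high, origin under its middle.
- jar_wait: Bystander: a jar like those on the wheel, standing on the table right of the robot's front, origin under its middle.
- jar_done: Bystander: another such jar standing on the table, left of the carousel, origin under its middle.
- spoon: Bystander: teaspoon with a green handle, 139 mm long, lying on the table, origin under its middle.
Mind the look-alikes: they are no part of the job. Leave any turquoise look-alike of the part that bears jar_4_mid alone.

How it is judged:
On the way:
1. the pin is drawn clear of the first hole (value of joint index_pin above 0.009 m), for 0.1 s.
At the end, for the whole second after the job is handed in: The pin is fully home (within 1.5 mm) in the very next hole counter-clockwise (wheel at 0.93 to 1.17 rad and at rest), and all four jars stand upright (within 0.1 rad) in their nests (value of joint index_pin below 0.0015 m and value of joint wheel between 0.93 and 1.17 rad and not (velocity of joint wheel above 0.05 rad/s) and not (velocity of joint wheel below -0.05 rad/s) and angle between each of jar_1_mid, jar_2_mid, jar_3_mid, jar_4_mid's own z axis and vertical below 0.1 rad and horizontal distance between each of jar_1_mid, jar_2_mid, jar_3_mid, jar_4_mid and hub below 0.08 m); the robot touches nothing.
It fails at once if the pin is forced against the track or the side of a hole with more than 30 N (contact force between plunger and carousel above 30 N).
It fails at once if a jar is tipped by more than 0.35 rad (angle between any of jar_1_mid, jar_2_mid, jar_3_mid, jar_4_mid's own z axis and vertical above 0.35 rad).
It fails at once if one of the things standing on the table (cup, spice jar, tape, two jars, spoon) is pushed more than 30 mm (distance of any of cup_a, spice, tape, jar_wait, jar_done, spoon from where it was at the start of the episode above 0.03 m).
It also fails if it takes over 45 s, if anything falls off the work surface, if the arm or the gripper's body presses on something with over 40 N, if the wrist force passes 120 N, or if a joint passes its speed limit or range.

## Working session

There is one attempt and no reset: what is moved stays moved. The work goes in short steps, Python scripts to look and compute and a shell command to move; the robot and the scene stay as the last step left them, time stands still between calls to the robot, and variables do not carry over. Pictures are saved under pics/ and viewed, at most 10 in all, crops included, and the job is handed in when it is done.

```bash
mkdir -p pics; ls
cat > h.py <<'E'
import numpy as np, cv2
from station import readout, optics, hand_in, regions_of, landmark_of, ctrl
def save(p,n): cv2.imwrite('pics/'+n+'.png',cv2.cvtColor(p['image'],cv2.COLOR_RGB2BGR))
def w2c(p,o=None):
    if 'world_to_cam' in p: return np.array(p['world_to_cam'])
    T=np.eye(4);T[:3,:3]=np.array(o['eef_rot']);T[:3,3]=o['position']
    return np.linalg.inv(T@np.array(p['T_tool_cam']))
def ray_z(p,uv,z,o=None):
    K=np.array(p['K']);M=np.linalg.inv(w2c(p,o))
    d=np.linalg.inv(K)@[uv[0],uv[1],1];d=M[:3,:3]@[d[0],-d[1],-d[2]];c=M[:3,3]
    return c+d*(z-c[2])/d[2]
def proj(p,X,o=None):
    q=w2c(p,o)@np.append(X,1);q=np.array(p['K'])@[q[0],-q[1],-q[2]];return q[:2]/q[2]
E
python3 - <<'E'
from h import *
o=readout.get_obs();print({k:np.round(v,3).tolist() for k,v in o.items()},ctrl.hold_point_z)
Z={'hub':0,'knob':.085,'plunger':.028,'jar_1_mid':.073,'cup_a':0,'spice':0,'jar_wait':0,'tape':0}
for n in('top','scene'):
    p=optics.camera(n);save(p,n+'0')
    print(n,[k for k in p if k!='image'])
    for t,z in Z.items():
        for l in landmark_of(p,t): print(t,round(l['conf'],2),np.round(l['location'],1),np.round(ray_z(p,l['location'],z),3))
E
```

```text
pics
{'time_s': 0.0, 'joint_pos': [-0.816, 0.256, 0.107, -0.0, -1.424, -0.285], 'qvel': [-0.0, -0.001, 0.001, 0.0, -0.001, -0.0], 'joint_torque': [0.002, -38.662, 23.794, 5.365, -0.006, -0.0], 'position': [0.249, -0.49, 0.23], 'eef_rot': [[-0.892, -0.453, -0.001], [-0.453, 0.892, 0.002], [0.0, 0.002, -1.0]], 'ft_force': [-0.25, -0.425, -0.293], 'wrist_torque': [-0.039, 0.024, 0.008], 'grip_force': 0.0, 'width': 0.086} 0.0187
top ['K', 'world_to_cam', 'shot']
hub 0.69 [177.2 243. ] [0.327 0.337 0.   ]
knob 0.63 [252.  193.2] [0.508 0.064 0.085]
plunger 0.5 [253.7 194.6] [0.511 0.057 0.028]
jar_1_mid 0.64 [274.1 135.5] [ 0.726 -0.013  0.073]
cup_a 0.63 [157.2 213.2] [0.436 0.417 0.   ]
spice 0.77 [358. 156.] [ 0.672 -0.34   0.   ]
jar_wait 0.58 [254.8 195.1] [0.513 0.053 0.   ]
jar_wait 0.5 [346.6 240.9] [ 0.348 -0.294  0.   ]
tape 0.77 [131.1 237.7] [0.343 0.509 0.   ]
scene ['K', 'world_to_cam', 'shot']
hub 0.74 [243.6 182.8] [ 0.636 -0.012  0.   ]
hub 0.47 [264.9 198.9] [0.528 0.035 0.   ]
hub 0.21 [247.7 184.1] [ 0.619 -0.012  0.   ]
hub 0.18 [265.6 182.8] [ 0.565 -0.047  0.   ]
knob 0.57 [266.7 183. ] [0.514 0.052 0.085]
plunger 0.53 [264.2 196.6] [0.521 0.055 0.028]
plunger 0.18 [343.2 161.7] [ 0.348 -0.255  0.028]
jar_1_mid 0.59 [222.6 158.1] [ 0.724 -0.024  0.073]
cup_a 0.79 [232.4 295.8] [0.43  0.435 0.   ]
cup_a 0.6 [263.9 158.8] [ 0.637 -0.18  -0.   ]
spice 0.63 [244.6 152.7] [ 0.724 -0.185  0.   ]
spice 0.55 [275.1 137.7] [ 0.663 -0.34   0.   ]
jar_wait 0.89 [344.9 159.2] [ 0.357 -0.315  0.   ]
tape 0.74 [247.7 333.2] [0.342 0.515 0.   ]
```

View pics/top0.png

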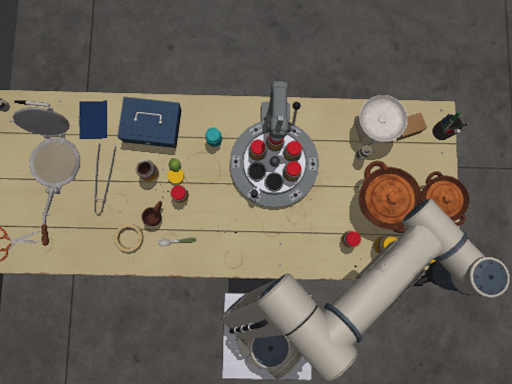

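View pics/scene0.png

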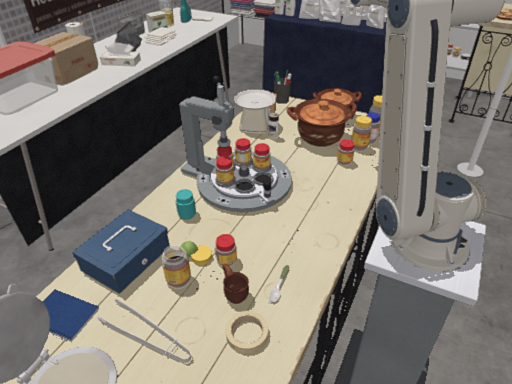

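The top view shows the carousel centred near (274,163) and the knob at (253,193), next to the two empty nests. The press stands at the back and the turquoise look-alike at (214,136) is away from the job. I'll move above the knob first.

```bash
R='{"gripper":1,"dx":-30,"dy":23.3,"dz":0,"yaw":0}'; true
python3 -m handwheel '[{"gripper":1,"dx":-30,"dy":23,"dz":0,"yaw":0},{"gripper":1,"dx":-30,"dy":23,"dz":0,"yaw":0},{"gripper":1,"dx":-30,"dy":23,"dz":0,"yaw":0},{"gripper":1,"dx":-30,"dy":23,"dz":0,"yaw":0},{"gripper":1,"dx":-30,"dy":23,"dz":0,"yaw":0}]'
python3 -m handwheel '[{"gripper":1,"dx":-30,"dy":23,"dz":0,"yaw":0},{"gripper":1,"dx":-30,"dy":23,"dz":0,"yaw":0},{"gripper":1,"dx":-30,"dy":23,"dz":0,"yaw":0},{"gripper":1,"dx":-30,"dy":23,"dz":0,"yaw":0},{"gripper":1,"dx":-30,"dy":23,"dz":0,"yaw":0}]'
python3 -m handwheel '[{"gripper":1,"dx":-30,"dy":23,"dz":0,"yaw":0},{"gripper":1,"dx":-30,"dy":23,"dz":0,"yaw":0},{"gripper":1,"dx":-30,"dy":23,"dz":0,"yaw":0},{"gripper":1,"dx":-20,"dy":23,"dz":0,"yaw":0},{"gripper":1,"dx":0,"dy":0,"dz":0,"yaw":0}]'
python3 -m handwheel '[{"gripper":1,"dx":0,"dy":0,"dz":0,"yaw":7},{"gripper":1,"dx":0,"dy":0,"dz":0,"yaw":7},{"gripper":1,"dx":0,"dy":0,"dz":0,"yaw":7},{"gripper":1,"dx":0,"dy":0,"dz":0,"yaw":7},{"gripper":1,"dx":0,"dy":0,"dz":0,"yaw":7}]'
python3 -m handwheel '[{"gripper":1,"dx":0,"dy":0,"dz":0,"yaw":7},{"gripper":1,"dx":0,"dy":0,"dz":0,"yaw":7},{"gripper":1,"dx":0,"dy":0,"dz":0,"yaw":7},{"gripper":1,"dx":0,"dy":0,"dz":0,"yaw":2},{"gripper":1,"dx":0,"dy":0,"dz":0,"yaw":0}]'
python3 - <<'E'
from h import *
o=readout.get_obs();print(np.round(o['position'],3),np.round(o['eef_rot'],3).tolist(),np.round(o['joint_pos'],2))
Z={'hub':0,'knob':.085,'plunger':.028,'jar_1_mid':.073}
for n in('top','scene','wrist'):
    o=readout.get_obs();p=optics.camera(n)
    if n=='wrist':save(p,n+'1');print(p['T_tool_cam'],p['K'])
    for t,z in Z.items():
        for l in landmark_of(p,t): print(n,t,round(l['conf'],2),np.round(l['location'],1),np.round(ray_z(p,l['location'],z,o),3))
E
```

```text
time_s: 1.32
position: [0.331, -0.3184, 0.2314]
eef_rot: [[-0.892, -0.452, 0.0], [-0.452, 0.892, -0.0], [-0.0, -0.0, -1.0]]
ft_force: [1.0, 0.1, 0.0]
width: 0.0854
grip_force: 0.0
time_s: 1.73
position: [0.4128, -0.1477, 0.2317]
eef_rot: [[-0.892, -0.453, 0.001], [-0.453, 0.892, -0.0], [-0.001, -0.001, -1.0]]
ft_force: [0.6, -1.9, -1.1]
width: 0.0853
grip_force: 0.0
time_s: 2.15
position: [0.47, -0.0135, 0.2308]
eef_rot: [[-0.89, -0.456, -0.0], [-0.456, 0.89, 0.001], [-0.0, 0.001, -1.0]]
ft_force: [0.5, -0.2, 0.2]
width: 0.0854
grip_force: 0.0
time_s: 2.57
position: [0.4687, -0.0178, 0.2313]
eef_rot: [[-0.989, 0.147, 0.0], [0.147, 0.989, -0.0], [-0.0, 0.0, -1.0]]
ft_force: [-0.5, -0.1, 0.9]
width: 0.0855
grip_force: 0.0
time_s: 2.98
position: [0.4687, -0.0179, 0.2314]
eef_rot: [[-0.856, 0.517, 0.0], [0.517, 0.856, 0.0], [-0.0, 0.0, -1.0]]
ft_force: [-0.1, 0.1, 0.6]
width: 0.0857
grip_force: 0.0
[ 0.469 -0.018  0.231] [[-0.856, 0.517, 0.0], [0.517, 0.856, 0.0], [-0.0, 0.0, -1.0]] [ 0.3   0.09 -0.09  0.   -1.39 -2.41]
top knob 0.25 [292.1 149.3] [ 0.673 -0.079  0.085]
top jar_1_mid 0.5
[... 163 characters left out ...]
8.7 199.2] [0.502 0.061 0.028]
scene jar_1_mid 0.74 [224.8 158.4] [ 0.716 -0.026  0.073]
scene jar_1_mid 0.46 [246.6 331.4] [0.323 0.553 0.073]
[[ 7.83942390e-04  9.54783509e-01  2.97300920e-01  7.57343577e-02]
 [ 9.99999687e-01 -7.17896804e-04 -3.31334718e-04 -4.44442886e-04]
 [-1.02921544e-04  2.97301087e-01 -9.54783773e-01 -1.43859730e-01]
 [ 0.00000000e+00  0.00000000e+00  0.00000000e+00  1.00000000e+00]] [[302.64042285   0.         262.16819881]
 [  0.         302.64042285 190.85664818]
 [  0.           0.           1.        ]]
wrist knob 0.84 [351.8 173.2] [0.511 0.06  0.085]
wrist plunger 0.82 [340.3 162.1] [0.513 0.062 0.028]
wrist jar_1_mid 0.81 [368.9 343.9] [ 0.723 -0.016  0.073]
```

View pics/wrist1.png

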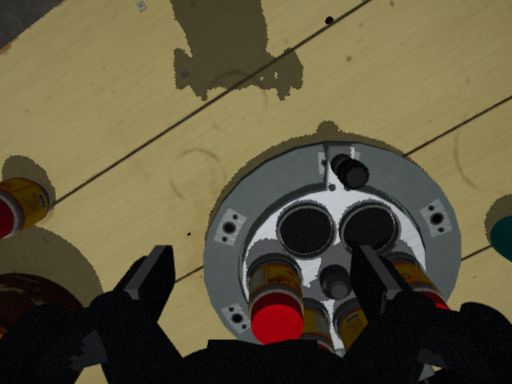

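The wrist view shows the knob at (350,173). The next hole plate counter-clockwise is at about (230,228), the one after it at (236,318), and the previous one at (437,218). Next I'll measure the holes and the hub precisely.

```bash
cat > m.py <<'E'
from h import *
from scipy.optimize import least_squares
def holes(p,o,guess,r=9):
    g=cv2.cvtColor(p['image'],cv2.COLOR_RGB2GRAY).astype(float);out=[]
    for u,v in guess:
        yy,xx=np.mgrid[int(v)-r:int(v)+r+1,int(u)-r:int(u)+r+1];w=g[yy,xx]
        m=(w<70).astype(np.uint8);n,l,s,c=cv2.connectedComponentsWithStats(m)
        ok=[(i,s[i,4]) for i in range(1,n) if s[i,4]>4]
        i=min(ok,key=lambda t:np.hypot(*(c[t[0]]-r)))[0]
        q=c[i]+[xx[0,0],yy[0,0]];out.append((q,s[i,4],ray_z(p,q,.028,o)))
    return out
E
python3 - <<'E'
from m import *
o=readout.get_obs();p=optics.camera('wrist');save(p,'w2')
H=holes(p,o,[(230,228),(236,318),(437,218)])
for h in H: print(np.round(h[0],1),h[1],np.round(h[2],4))
k=[l for l in landmark_of(p,'knob')][0];kk=ray_z(p,k['location'],.085,o)
print('knob',k['location'],kk)
r=regions_of(p,'knob');print([(x['conf'],x['bbox']) for x in r])
P=np.array([h[2][:2] for h in H]+[kk[:2]])
s=least_squares(lambda c:np.hypot(*(P-c).T)-.145,[.635,-.015]);print('hub',s.x,s.fun*1e3)
a=np.arctan2(*(P-s.x).T[::-1]);print('ang',a,'rel knob',(a-a[3])%(2*np.pi))
cv2.imwrite('pics/w2c.png',cv2.cvtColor(cv2.resize(p['image'][130:350,190:470],None,fx=2.7,fy=2.7,interpolation=2),cv2.COLOR_RGB2BGR))
E
```

```text
[228.6 227.4] 115 [ 0.5157 -0.0952  0.028 ]
[236.7 318. ] 88 [ 0.6359 -0.1596  0.028 ]
[436.4 218.3] 128 [0.6379 0.1316 0.028 ]
knob [350.7, 171.3] [0.50879103 0.05957336 0.085     ]
[(0.89, [334.9, 158.9, 36.0, 31.0])]
hub [ 0.63476812 -0.01361846] [-0.71233943  1.0237857   0.27164462  0.69581979]
ang [-2.54090809 -1.56284819  1.54920325  2.61526606] rel knob [1.12701115 2.10507105 5.21712249 0.        ]
```

View pics/w2c.png

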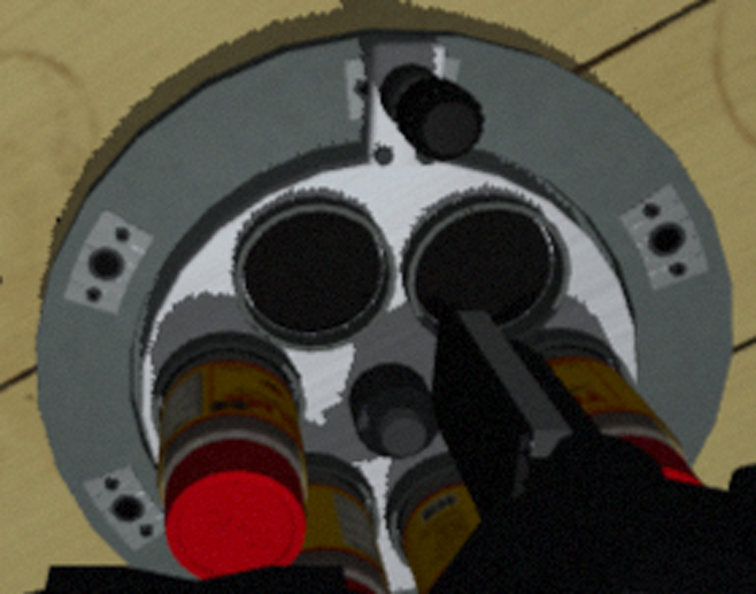

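The next hole measures about 1.11 rad on, and the hub at (0.635, -0.014), with the knob at 145 mm as expected. Now over the knob and down.

```bash
python3 -m handwheel '[{"gripper":1,"dx":2,"dy":30,"dz":0,"yaw":0},{"gripper":1,"dx":2,"dy":30,"dz":0,"yaw":0},{"gripper":1,"dx":1.4,"dy":27.3,"dz":0,"yaw":-0.9},{"gripper":1,"dx":0,"dy":0,"dz":30,"yaw":0},{"gripper":1,"dx":0,"dy":0,"dz":30,"yaw":0}]' 20
python3 -m handwheel '[{"gripper":0.5,"dx":0,"dy":0,"dz":10,"yaw":0},{"gripper":0.2,"dx":0,"dy":0,"dz":0,"yaw":0},{"gripper":0.2,"dx":0,"dy":0,"dz":0,"yaw":0},{"gripper":0.2,"dx":0,"dy":0,"dz":0,"yaw":0},{"gripper":0.2,"dx":0,"dy":0,"dz":0,"yaw":0}]' 20
python3 - <<'E'
from m import *
o=readout.get_obs();p=optics.camera('wrist');save(p,'w3')
for t,z in(('knob',.085),('plunger',.028)):
    for l in landmark_of(p,t): print(t,l['conf'],np.round(l['location'],1),np.round(ray_z(p,l['location'],z,o),4))
R=np.array(o['eef_rot']);print(o['position'],o['width'])
for l in landmark_of(p,'knob')[:1]:print('tool off mm',1e3*R.T@(ray_z(p,l['location'],.085,o)-o['position']))
for x in regions_of(p,'knob'): print(x['conf'],x['bbox'])
E
```

```text
time_s: 4.3
position: [0.511, 0.0616, 0.1716]
eef_rot: [[-0.865, 0.501, 0.004], [0.501, 0.865, 0.002], [-0.003, 0.003, -1.0]]
ft_force: [-0.1, -0.0, -1.6]
width: 0.085
grip_force: 0.0
time_s: 4.72
position: [0.5104, 0.0599, 0.1633]
eef_rot: [[-0.864, 0.503, 0.003], [0.503, 0.864, 0.001], [-0.003, 0.002, -1.0]]
ft_force: [0.2, 0.4, -0.1]
width: 0.0512
grip_force: 0.0
knob 0.77 [260.6 201.9] [0.5119 0.0574 0.085 ]
plunger 0.74 [262.7 180.2] [0.5113 0.0599 0.028 ]
[0.51036069 0.05992946 0.16326569] 0.051184953540779544
tool off mm [-2.42266221 -1.58016456 78.2683563 ]
0.73 [245.6, 181.5, 32.2, 41.1]
```

View pics/w3.png

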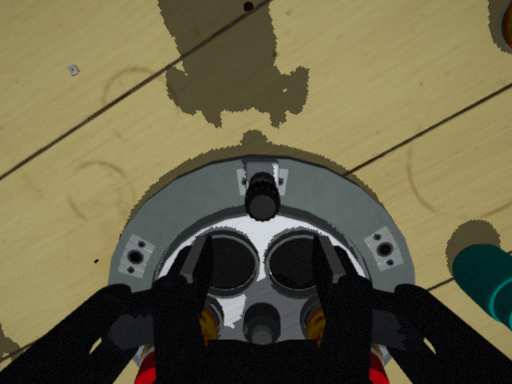

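The knob is centred on the tool axis (column 262), with the next hole at (134,257) and the previous one at (384,249). I'll descend around the knob, with the fingers nearly closed.

```bash
python3 -m handwheel '[{"gripper":0.2,"dx":-1,"dy":0,"dz":30,"yaw":0},{"gripper":0.2,"dx":0,"dy":0,"dz":30,"yaw":0},{"gripper":0.2,"dx":0,"dy":0,"dz":20,"yaw":0},{"gripper":0.2,"dx":0,"dy":0,"dz":12,"yaw":0},{"gripper":0.2,"dx":0,"dy":0,"dz":0,"yaw":0}]' 20
python3 -m handwheel '[{"gripper":0,"dx":0,"dy":0,"dz":0,"yaw":0},{"gripper":-0.1,"dx":0,"dy":0,"dz":0,"yaw":0},{"gripper":-0.2,"dx":0,"dy":0,"dz":0,"yaw":0},{"gripper":-0.2,"dx":0,"dy":0,"dz":0,"yaw":0},{"gripper":-0.2,"dx":0,"dy":0,"dz":0,"yaw":0}]' 20
python3 - <<'E'
from m import *
o=readout.get_obs();p=optics.camera('wrist');save(p,'w4')
print(o['position'],o['width'],o['ft_force'])
for l in landmark_of(p,'knob'):print(l['conf'],l['location'],1e3*np.array(o['eef_rot']).T@(ray_z(p,l['location'],.085,o)-o['position']))
E
```

```text
time_s: 5.38
position: [0.5081, 0.0588, 0.0666]
eef_rot: [[-0.864, 0.503, -0.005], [0.503, 0.864, -0.002], [0.004, -0.004, -1.0]]
ft_force: [-0.3, -0.3, 0.1]
width: 0.0512
grip_force: 0.0
time_s: 5.8
position: [0.5106, 0.0596, 0.0701]
eef_rot: [[-0.864, 0.503, 0.001], [0.503, 0.864, 0.001], [-0.001, 0.001, -1.0]]
ft_force: [0.4, 0.1, 0.2]
width: 0.0343
grip_force: 0.0
[0.51061417 0.05956385 0.07010148] 0.03432428476729643 [0.41478509 0.09331889 0.22842814]
0.85 [260.8, 265.2] [ -2.04602533  -1.03518385 -14.89783521]
```

View pics/w4.png

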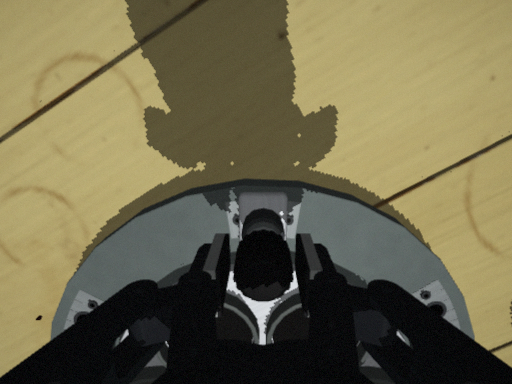

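The knob sits centred between the fingers (235–294 inside 230–297), so I can close gently.

```bash
python3 -m handwheel '[{"gripper":-0.3,"dx":-1,"dy":0,"dz":0,"yaw":0},{"gripper":-0.4,"dx":0,"dy":0,"dz":0,"yaw":0},{"gripper":-0.5,"dx":0,"dy":0,"dz":0,"yaw":0},{"gripper":-0.5,"dx":0,"dy":0,"dz":0,"yaw":0},{"gripper":-0.5,"dx":0,"dy":0,"dz":0,"yaw":0}]' 20
```

```text
time_s: 6.32
position: [0.5113, 0.0589, 0.0696]
eef_rot: [[-0.864, 0.503, 0.001], [0.503, 0.864, 0.0], [-0.001, 0.0, -1.0]]
ft_force: [-0.3, 0.1, 2.6]
width: 0.025
grip_force: 19.6
```

```bash
python3 -m handwheel '[{"gripper":-0.6,"dx":0,"dy":0,"dz":0,"yaw":0},{"gripper":-0.6,"dx":0,"dy":0,"dz":-2,"yaw":0},{"gripper":-0.6,"dx":0,"dy":0,"dz":-2,"yaw":0},{"gripper":-0.6,"dx":0,"dy":0,"dz":-2,"yaw":0},{"gripper":-0.6,"dx":0,"dy":0,"dz":0,"yaw":0}]' 50
python3 -m handwheel '[{"gripper":-0.6,"dx":0,"dy":0,"dz":-2,"yaw":0},{"gripper":-0.6,"dx":0,"dy":0,"dz":-2,"yaw":0},{"gripper":-0.6,"dx":0,"dy":0,"dz":-2,"yaw":0},{"gripper":-0.6,"dx":0,"dy":0,"dz":-1,"yaw":0},{"gripper":-0.6,"dx":0,"dy":0,"dz":0,"yaw":0}]'
```

```text
time_s: 6.73
position: [0.5111, 0.0588, 0.0748]
eef_rot: [[-0.864, 0.503, -0.0], [0.503, 0.864, -0.0], [0.0, -0.0, -1.0]]
ft_force: [5.6, -1.0, -7.7]
width: 0.0247
grip_force: 49.5
time_s: 7.15
position: [0.511, 0.0588, 0.0816]
eef_rot: [[-0.864, 0.503, -0.0], [0.503, 0.864, -0.0], [0.0, -0.0, -1.0]]
ft_force: [6.4, -1.2, -10.1]
width: 0.0247
grip_force: 49.5
```

Pin is drawn about 12 mm, at a spring load of about 10 N. I'll turn along the arc, starting slowly.

```bash
python3 -m handwheel '[{"gripper":-0.6,"dx":0,"dy":-2.5,"dz":0,"yaw":-1},{"gripper":-0.6,"dx":-0.1,"dy":-5,"dz":0,"yaw":-2},{"gripper":-0.6,"dx":-0.1,"dy":-5,"dz":0,"yaw":-2},{"gripper":-0.6,"dx":-0.1,"dy":-5,"dz":0,"yaw":-2},{"gripper":-0.6,"dx":-0.1,"dy":-5,"dz":0,"yaw":-2}]'
python3 - <<'E'
from h import *
o=readout.get_obs();d=np.array(o['position'][:2])-[.6348,-.0136];print(np.hypot(*d),np.arctan2(d[1],d[0])%6.2832-2.615,o['ft_force'])
E
```

```text
time_s: 7.57
position: [0.5013, 0.0384, 0.0814]
eef_rot: [[-0.933, 0.36, -0.0], [0.36, 0.933, 0.0], [0.0, -0.0, -1.0]]
ft_force: [6.0, -0.2, -9.2]
width: 0.0249
grip_force: 49.6
0.1433225513149566 0.15503895914665788 [ 5.99013718 -0.21719793 -9.22186093]
```

```bash
python3 -m handwheel '[{"gripper":-0.6,"dx":-0.2,"dy":-7.5,"dz":0,"yaw":-3},{"gripper":-0.6,"dx":-0.2,"dy":-7.5,"dz":0,"yaw":-3},{"gripper":-0.6,"dx":-0.2,"dy":-7.5,"dz":0,"yaw":-3},{"gripper":-0.6,"dx":-0.2,"dy":-7.5,"dz":0,"yaw":-3},{"gripper":-0.6,"dx":-0.2,"dy":-7.5,"dz":0,"yaw":-3}]'
python3 -m handwheel '[{"gripper":-0.6,"dx":-0.2,"dy":-7.5,"dz":0,"yaw":-3},{"gripper":-0.6,"dx":-0.2,"dy":-7.5,"dz":0,"yaw":-3},{"gripper":-0.6,"dx":-0.2,"dy":-7.5,"dz":0,"yaw":-3},{"gripper":-0.6,"dx":-0.2,"dy":-7.5,"dz":0,"yaw":-3},{"gripper":-0.6,"dx":-0.2,"dy":-7.5,"dz":0,"yaw":-3}]'
python3 - <<'E'
from h import *
o=readout.get_obs();d=np.array(o['position'][:2])-[.6348,-.0136];print(np.hypot(*d),np.arctan2(d[1],d[0])%6.2832-2.612,o['ft_force'])
E
```

```text
time_s: 7.98
position: [0.4924, 0.0022, 0.0815]
eef_rot: [[-0.994, 0.106, -0.0], [0.106, 0.994, 0.001], [0.0, 0.001, -1.0]]
ft_force: [6.1, 1.1, -10.0]
width: 0.0246
grip_force: 49.6
time_s: 8.4
position: [0.4931, -0.035, 0.0813]
eef_rot: [[-0.988, -0.155, -0.001], [-0.155, 0.988, 0.001], [0.0, 0.001, -1.0]]
ft_force: [5.3, 1.4, -9.0]
width: 0.0245
grip_force: 49.7
0.14326408847713112 0.6793249722822554 [ 5.2983621   1.36552459 -8.98779978]
```

Run:
```python
from m import *
o=readout.get_obs();p=optics.camera('wrist');save(p,'w5')
d=np.array(o['position'][:2])-[.6348,-.0136];print(np.arctan2(d[1],d[0])%6.2832-2.612)
for a in(1.0,1.05,1.1,1.15): print(a,proj(p,[.6348+.145*np.cos(2.612+a),-.0136+.145*np.sin(2.612+a),.028],o))
```

```text
0.6793249722822554
1.0 [197.5369719  218.15802667]
1.05 [188.04288613 221.34313538]
1.1 [178.83325729 224.94874531]
1.15 [169.94061771 228.95615037]
```

View pics/w5.png

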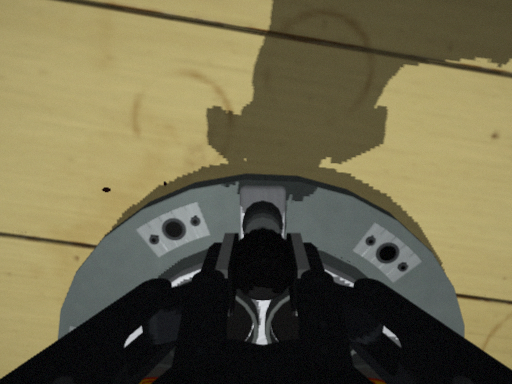

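Both the next hole (173,230) and the first hole (388,254) are clear here, so I'll measure the angle between them.

Run:
```python
from m import *
o=readout.get_obs();p=optics.camera('wrist')
H=holes(p,o,[(173,230),(388,254)],11)
for h in H: print(h[0],h[1],h[2])
A,B=H[0][2][:2],H[1][2][:2];ch=np.hypot(*(A-B));print('chord angle',2*np.arcsin(ch/2/.145))
m=(A+B)/2;n=np.array([-(A-B)[1],(A-B)[0]])/ch;n*=np.sign(n[0]);hub=m+n*np.sqrt(.145**2-ch**2/4)
t=np.array(o['position'][:2]);a=lambda q:np.arctan2(*(q-hub)[::-1])%6.2832
print('hub',hub,'first',a(B),'next rel',a(A)-a(B),'tcp rel',a(t)-a(B),'to go mm',145*(a(A)-a(t)),'deg',np.degrees(a(A)-a(t)),np.hypot(*(t-hub)))
R=np.array(o['eef_rot']);print('tool',1e3*R.T@(H[0][2]-o['position']))
```

```text
[175.15223881 228.28955224] 335 [ 0.51620825 -0.09543053  0.028     ]
[388.91690544 253.44412607] 349 [0.51151447 0.06009814 0.028     ]
chord angle 1.132686745780229
hub [ 0.63616662 -0.01397509] first 2.605419607729142 next rel 1.1327014386006429 tcp rel 0.6899868793224488 to go mm 64.19361109533813 deg 25.36567577563482 0.14451293243435298
tool [-13.20837316 -62.2016306   53.3649769 ]
```

```bash
python3 -m handwheel '[{"gripper":-0.6,"dx":-0.2,"dy":-7.5,"dz":0,"yaw":-3},{"gripper":-0.6,"dx":-0.2,"dy":-7.5,"dz":0,"yaw":-3},{"gripper":-0.6,"dx":-0.2,"dy":-7.5,"dz":0,"yaw":-3},{"gripper":-0.6,"dx":-0.2,"dy":-7.5,"dz":0,"yaw":-3},{"gripper":-0.6,"dx":-0.2,"dy":-7.5,"dz":0,"yaw":-3}]'
python3 -m handwheel '[{"gripper":-0.6,"dx":-0.2,"dy":-7.5,"dz":0,"yaw":-3},{"gripper":-0.6,"dx":-0.2,"dy":-7.5,"dz":0,"yaw":-3},{"gripper":-0.6,"dx":0,"dy":-2.5,"dz":0,"yaw":-1},{"gripper":-0.6,"dx":0,"dy":0,"dz":0,"yaw":0},{"gripper":-0.6,"dx":0,"dy":0,"dz":0,"yaw":0}]'
python3 -m handwheel '[{"gripper":-0.6,"dx":0,"dy":0,"dz":0.5,"yaw":0},{"gripper":-0.6,"dx":0,"dy":0,"dz":0.5,"yaw":0},{"gripper":-0.6,"dx":0,"dy":0,"dz":0.5,"yaw":0},{"gripper":-0.6,"dx":0,"dy":0,"dz":0,"yaw":0},{"gripper":-0.6,"dx":0,"dy":0,"dz":0,"yaw":0}]'
```

```text
time_s: 8.92
position: [0.5033, -0.0707, 0.0811]
eef_rot: [[-0.914, -0.405, -0.002], [-0.405, 0.914, 0.002], [0.001, 0.002, -1.0]]
ft_force: [4.3, 1.4, -10.1]
width: 0.0245
grip_force: 50.1
time_s: 9.33
position: [0.5114, -0.0865, 0.0815]
eef_rot: [[-0.86, -0.511, -0.001], [-0.511, 0.86, 0.0], [0.001, 0.001, -1.0]]
ft_force: [4.0, -1.2, -9.5]
width: 0.0243
grip_force: 50.2
time_s: 9.75
position: [0.5114, -0.0865, 0.0806]
eef_rot: [[-0.859, -0.512, -0.001], [-0.512, 0.859, 0.0], [0.001, 0.001, -1.0]]
ft_force: [2.1, -0.3, -9.2]
width: 0.0245
grip_force: 50.2
```

```bash
python3 -m handwheel '[{"gripper":-0.6,"dx":0,"dy":0,"dz":0.3,"yaw":0},{"gripper":-0.6,"dx":0,"dy":0,"dz":0.3,"yaw":0},{"gripper":-0.6,"dx":0,"dy":0,"dz":0.2,"yaw":0},{"gripper":-0.6,"dx":0,"dy":0,"dz":0,"yaw":0},{"gripper":-0.6,"dx":0,"dy":0,"dz":0,"yaw":0}]'
python3 -m handwheel '[{"gripper":-0.6,"dx":0,"dy":0,"dz":0.2,"yaw":0},{"gripper":-0.6,"dx":0,"dy":0,"dz":0.2,"yaw":0},{"gripper":-0.6,"dx":0,"dy":0,"dz":0,"yaw":0},{"gripper":-0.6,"dx":0,"dy":0,"dz":0,"yaw":0},{"gripper":-0.6,"dx":0,"dy":0,"dz":0,"yaw":0}]'
```

```text
time_s: 10.17
position: [0.5115, -0.0865, 0.0798]
eef_rot: [[-0.859, -0.512, -0.001], [-0.512, 0.859, 0.0], [0.001, 0.001, -1.0]]
ft_force: [1.3, -0.3, -9.9]
width: 0.0247
grip_force: 50.3
time_s: 10.58
position: [0.5116, -0.0866, 0.0795]
eef_rot: [[-0.859, -0.512, -0.001], [-0.512, 0.859, 0.0], [0.001, 0.0, -1.0]]
ft_force: [-0.7, 0.7, -7.5]
width: 0.0243
grip_force: 50.5
```

The nose has begun to touch the track. A little lower, then I'll loosen the grip into a cage.

```bash
python3 -m handwheel '[{"gripper":-0.6,"dx":0,"dy":0,"dz":0.2,"yaw":0},{"gripper":-0.6,"dx":0,"dy":0,"dz":0.2,"yaw":0},{"gripper":-0.6,"dx":0,"dy":0,"dz":0,"yaw":0},{"gripper":-0.6,"dx":0,"dy":0,"dz":0,"yaw":0},{"gripper":-0.6,"dx":0,"dy":0,"dz":0,"yaw":0}]' 
python3 -m handwheel '[{"gripper":-0.35,"dx":0,"dy":0,"dz":0,"yaw":0},{"gripper":-0.28,"dx":0,"dy":0,"dz":0,"yaw":0},{"gripper":-0.28,"dx":0,"dy":0,"dz":0,"yaw":0},{"gripper":-0.28,"dx":0,"dy":0,"dz":0,"yaw":0},{"gripper":-0.28,"dx":0,"dy":0,"dz":0,"yaw":0}]' 20
python3 - <<'E'
from m import *
o=readout.get_obs();p=optics.camera('wrist');save(p,'w6');print(o['position'],o['ft_force'],o['width'])
E
```

```text
time_s: 11.0
position: [0.5116, -0.0866, 0.0793]
eef_rot: [[-0.859, -0.512, -0.0], [-0.512, 0.859, -0.0], [0.0, 0.0, -1.0]]
ft_force: [-2.4, 0.8, -3.2]
width: 0.0246
grip_force: 50.8
time_s: 11.42
position: [0.5126, -0.0867, 0.0798]
eef_rot: [[-0.859, -0.513, 0.002], [-0.513, 0.859, -0.0], [-0.001, -0.001, -1.0]]
ft_force: [-0.2, -0.1, -0.2]
width: 0.0306
grip_force: 0.0
[ 0.51255061 -0.08666445  0.0797597 ] [-0.18256785 -0.09849014 -0.1734359 ] 0.03061391763386896
```

View pics/w6.png

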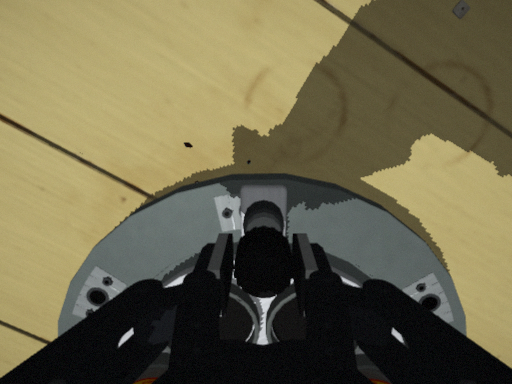

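Released: the pin rides on the track under its own spring. The target plate's left screw is at (228,213), 9 px left of where it sits with the pin home, so about 6 mm remain. Pushing gently with the cage.

```bash
python3 -m handwheel '[{"gripper":-0.28,"dx":0,"dy":-1,"dz":0,"yaw":-0.4},{"gripper":-0.28,"dx":0,"dy":-1,"dz":0,"yaw":-0.4},{"gripper":-0.28,"dx":0,"dy":-1,"dz":0,"yaw":-0.4},{"gripper":-0.28,"dx":0,"dy":-1,"dz":0,"yaw":-0.4},{"gripper":-0.28,"dx":0,"dy":-1,"dz":0,"yaw":-0.4}]'
cat > q.py <<'E'
from m import *
o=readout.get_obs();p=optics.camera('wrist')
R=np.array(o['eef_rot']);f=R.T@o['ft_force']
print('angle',np.degrees(np.arctan2(R[1,0],R[0,0]))%360-149.8,'ftool',np.round(f,1))
for x in regions_of(p,'knob')[:1]: print(x['conf'],x['bbox'])
E
python3 q.py
```

```text
time_s: 11.88
position: [0.5139, -0.0896, 0.079]
eef_rot: [[-0.84, -0.542, -0.001], [-0.542, 0.84, 0.002], [-0.0, 0.003, -1.0]]
ft_force: [-3.1, 7.3, 3.0]
width: 0.0308
grip_force: 3.5
angle 63.03117192861768 ftool [-1.4  7.8 -2.9]
0.7 [237.3, 225.2, 59.3, 75.1]
```

```bash
python3 -m handwheel '[{"gripper":-0.28,"dx":0,"dy":0,"dz":0,"yaw":0},{"gripper":-0.28,"dx":0,"dy":0,"dz":0,"yaw":0},{"gripper":-0.28,"dx":0,"dy":0,"dz":0,"yaw":0},{"gripper":-0.28,"dx":0,"dy":0,"dz":0,"yaw":0},{"gripper":-0.28,"dx":0,"dy":0,"dz":0,"yaw":0}]' 
python3 q.py
```

```text
time_s: 12.4
position: [0.5145, -0.091, 0.0792]
eef_rot: [[-0.84, -0.542, -0.0], [-0.542, 0.84, -0.0], [0.0, -0.0, -1.0]]
ft_force: [0.3, 0.3, -0.6]
width: 0.0306
grip_force: 0.0
angle 63.01254717458079 ftool [-0.4  0.1  0.6]
0.65 [234.3, 227.7, 62.3, 70.2]
```

```bash
python3 -m handwheel '[{"gripper":-0.28,"dx":0,"dy":-0.5,"dz":0,"yaw":-0.2},{"gripper":-0.28,"dx":0,"dy":-0.5,"dz":0,"yaw":-0.2},{"gripper":-0.28,"dx":0,"dy":-0.5,"dz":0,"yaw":-0.2},{"gripper":-0.28,"dx":0,"dy":-0.5,"dz":0,"yaw":-0.2},{"gripper":-0.28,"dx":0,"dy":0,"dz":0,"yaw":0}]' 
python3 q.py
```

```text
time_s: 12.92
position: [0.5156, -0.0926, 0.0791]
eef_rot: [[-0.833, -0.554, -0.0], [-0.554, 0.833, -0.0], [0.0, 0.0, -1.0]]
ft_force: [-0.1, -0.6, 0.2]
width: 0.0308
grip_force: 0.0
angle 63.83173079120186 ftool [ 0.4 -0.5 -0.2]
0.76 [234.3, 222.6, 58.1, 69.2]
```

```bash
cat >> q.py <<'E'
w6=cv2.imread('pics/w6.png')
for im in (w6,cv2.cvtColor(p['image'],cv2.COLOR_RGB2BGR)):
    g=im.max(2); print([int(v) for v in g[245:262,222:306].mean(0)])
    print('screws',[int(v) for v in g[195:225,245:250].mean(1)])
import time
save(p,'z%d'%int(o['time_s']*100))
E
python3 q.py
```

```text
angle 63.815966233295796 ftool [-0.3 -0.2  0.8]
0.8 [232.0, 219.1, 60.4, 69.1]
[45, 35, 25, 15, 8, 9, 8, 10, 9, 9, 11, 44, 69, 41, 25, 10, 8, 7, 8, 8, 8, 9, 9, 8, 9, 9, 9, 9, 8, 11, 9, 9, 9, 10, 9, 11, 10, 10, 11, 9, 10, 10, 10, 9, 8, 9, 9, 10, 9, 9, 9, 9, 8, 9, 9, 10, 9, 10, 9, 8, 9, 8, 8, 7, 8, 8, 7, 9, 16, 22, 15, 8, 8, 8, 9, 10, 8, 13, 21, 31, 43, 50, 53, 54]
screws [107, 105, 107, 107, 108, 107, 105, 106, 107, 106, 104, 94, 73, 55, 50, 45, 39, 31, 24, 21, 22, 24, 26, 27, 31, 33, 35, 36, 38, 45]
[46, 34, 25, 15, 9, 8, 7, 9, 9, 7, 13, 21, 20, 9, 9, 8, 9, 7, 8, 8, 8, 9, 8, 8, 8, 9, 9, 9, 10, 8, 11, 11, 11, 10, 11, 10, 9, 10, 9, 11, 11, 10, 9, 8, 10, 11, 10, 8, 9, 8, 9, 8, 10, 8, 9, 10, 7, 8, 8, 9, 9, 8, 8, 10, 7, 12, 23, 46, 63, 52, 15, 7, 8, 9, 8, 8, 8, 12, 21, 31, 41, 49, 53, 52]
screws [104, 104, 104, 104, 105, 104, 104, 104, 103, 103, 95, 80, 64, 45, 32, 24, 18, 18, 20, 22, 23, 25, 27, 27, 31, 33, 40, 40, 38, 26]
```

```bash
ls pics
python3 - <<'E'
import cv2,glob,numpy as np
a=sorted(glob.glob('pics/z*.png'))[-1]
f=lambda n:cv2.resize(cv2.convertScaleAbs(cv2.imread(n)[170:310,200:325],alpha=2.2,beta=15),None,fx=3,fy=3,interpolation=2)
cv2.imwrite('pics/cmp.png',np.hstack([f('pics/w6.png'),f(a)]))
E
```

```text
scene0.png
top0.png
w2.png
w2c.png
w3.png
w4.png
w5.png
w6.png
wrist1.png
z1301.png
```

View pics/cmp.png

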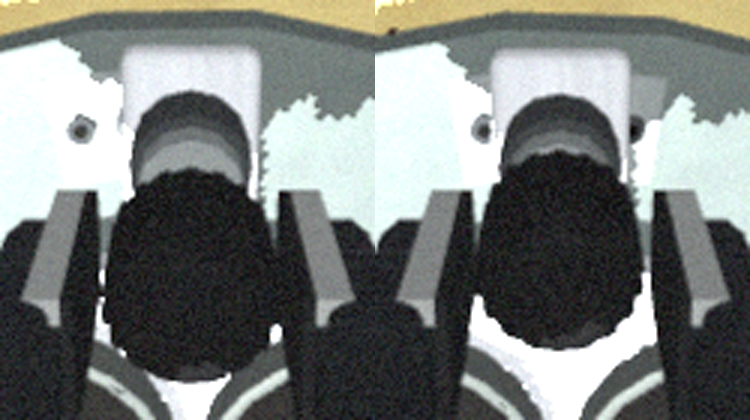

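The right half shows the knob dropped close to the housing and the plate's two screws symmetric about it, so the pin has fallen into the hole. I'll open, withdraw and check.

```bash
python3 -m handwheel '[{"gripper":0,"dx":0,"dy":-0.7,"dz":0,"yaw":0},{"gripper":0.2,"dx":0,"dy":0,"dz":0,"yaw":0},{"gripper":0.2,"dx":0,"dy":0,"dz":0,"yaw":0},{"gripper":0.2,"dx":0,"dy":0,"dz":-5,"yaw":0},{"gripper":0.2,"dx":0,"dy":0,"dz":-15,"yaw":0}]' 
python3 -m handwheel '[{"gripper":0.2,"dx":0,"dy":0,"dz":-20,"yaw":0},{"gripper":0.2,"dx":0,"dy":0,"dz":-25,"yaw":0},{"gripper":0.2,"dx":0,"dy":0,"dz":-19,"yaw":0},{"gripper":0.2,"dx":0,"dy":0,"dz":0,"yaw":0},{"gripper":0.2,"dx":0,"dy":0,"dz":0,"yaw":0}]'
python3 - <<'E'
from m import *
o=readout.get_obs();p=optics.camera('wrist');save(p,'w7')
print(o['position'],o['ft_force'])
for t,z in(('knob',.085),('plunger',.028)):
    for l in landmark_of(p,t)[:1]: print(t,l['location'],ray_z(p,l['location'],z,o))
f=lambda n:cv2.resize(cv2.convertScaleAbs(cv2.imread(n)[140:350,100:420],alpha=1.6,beta=10),None,fx=1.25*2/2,fy=1.25*2/2,interpolation=2)
g=lambda n:cv2.resize(cv2.convertScaleAbs(cv2.imread(n)[160:230,222:302],alpha=2.2,beta=10),None,fx=5,fy=5,interpolation=2)
cv2.imwrite('pics/cmp2.png',np.vstack([np.hstack([g('pics/w3.png'),g('pics/w7.png')]),cv2.copyMakeBorder(cv2.resize(f('pics/w7.png'),(380,249)),0,0,0,420,0)]))
E
```

```text
time_s: 13.53
position: [0.5144, -0.093, 0.0977]
eef_rot: [[-0.833, -0.553, -0.004], [-0.553, 0.833, 0.0], [0.004, 0.003, -1.0]]
ft_force: [-1.0, 0.2, -0.8]
width: 0.0515
grip_force: 0.0
time_s: 13.95
position: [0.5167, -0.093, 0.1647]
eef_rot: [[-0.833, -0.554, 0.003], [-0.554, 0.833, 0.0], [-0.003, -0.001, -1.0]]
ft_force: [-0.3, -0.2, -0.4]
width: 0.0511
grip_force: 0.0
[ 0.51672761 -0.09304093  0.16468354] [-0.31928637 -0.1930158  -0.43077057]
knob [259.4, 198.7] [ 0.51818255 -0.09523068  0.085     ]
plunger [265.4, 180.0] [ 0.51579642 -0.09053062  0.028     ]
```

View pics/cmp2.png

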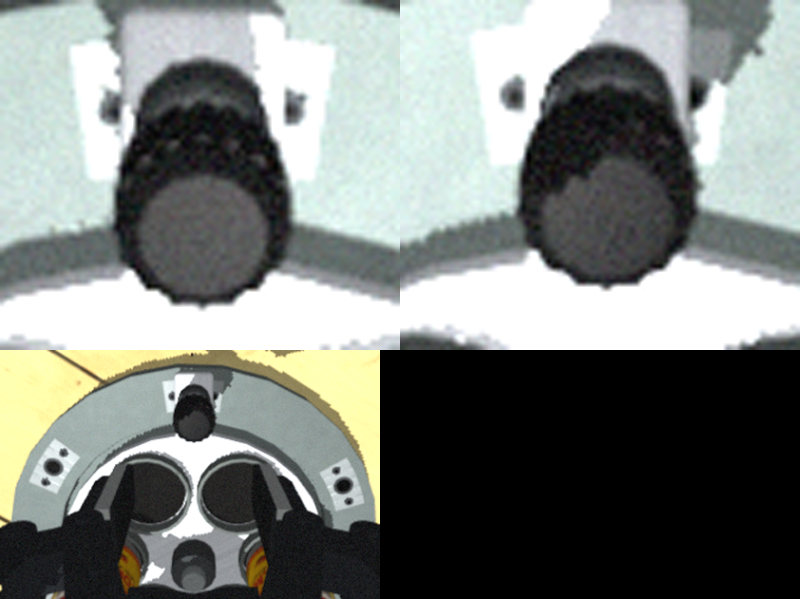

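Side by side (left pin home at start, right now), the gap from knob to housing is the same. The plate's screws (112, 297) are centred on the knob (205), so the pin is home. Rising clear, then a check that the jars stand.

```bash
python3 -m handwheel '[{"gripper":0.2,"dx":0,"dy":0,"dz":-20,"yaw":0},{"gripper":0.2,"dx":0,"dy":0,"dz":-30,"yaw":0},{"gripper":0.2,"dx":0,"dy":0,"dz":-20,"yaw":0},{"gripper":0.2,"dx":0,"dy":0,"dz":0,"yaw":0},{"gripper":0.2,"dx":0,"dy":0,"dz":0,"yaw":0}]'
python3 - <<'E'
from m import *
for n in('top','scene','wrist'):
    o=readout.get_obs();p=optics.camera(n)
    for t,z in(('jar_1_mid',.073),('knob',.085)):
        for l in landmark_of(p,t):
            X=ray_z(p,l['location'],z,o);print(n,t,round(l['conf'],2),np.round(X,3),np.round(np.hypot(*(X[:2]-[.6355,-.0138])),3))
for x in regions_of(p,'jar_1_mid'):print(round(x['conf'],2),x['bbox'])
save(p,'w8');print(o['qvel'],o['ft_force'])
E
```

```text
time_s: 14.52
position: [0.5162, -0.093, 0.2334]
eef_rot: [[-0.833, -0.554, 0.001], [-0.554, 0.833, 0.0], [-0.001, -0.0, -1.0]]
ft_force: [0.8, -0.3, -0.7]
width: 0.0509
grip_force: 0.0
top jar_1_mid 0.69 [0.676 0.041 0.073] 0.068
top jar_1_mid 0.47 [0.429 0.403 0.073] 0.465
top knob 0.47 [ 0.515 -0.086  0.085] 0.14
scene jar_1_mid 0.67 [0.691 0.041 0.073] 0.078
scene jar_1_mid 0.62 [ 0.497 -0.031  0.073] 0.139
scene knob 0.65 [ 0.502 -0.107  0.085] 0.163
wrist jar_1_mid 0.75 [0.677 0.059 0.073] 0.084
wrist knob 0.8 [ 0.519 -0.093  0.085] 0.141
0.69 [263.4, 303.4, 53.4, 39.6]
[ 0.0014838  -0.00434576  0.00927497  0.00107963 -0.00049609 -0.00173636] [-0.39280201 -0.75724427  0.53354768]
```

Run:
```python
from m import *
def lids(im,p):
    h=cv2.cvtColor(im,cv2.COLOR_BGR2HSV);m=(((h[...,0]<6)|(h[...,0]>174))&(h[...,1]>190)&(h[...,2]>90)).astype(np.uint8)
    n,l,s,c=cv2.connectedComponentsWithStats(m)
    for i in range(1,n):
        if s[i,4]>15:
            X=ray_z(p,c[i],.116);d=X[:2]-[.6355,-.0138];r=np.hypot(*d)
            if r<.14: print(s[i,4],np.round(X[:2],3),round(r,3),round(np.degrees(np.arctan2(d[1],d[0])),1))
for n in('top','scene'):
    p=optics.camera(n);print(n,'before');lids(cv2.imread('pics/%s0.png'%n),p);print('now');lids(cv2.cvtColor(p['image'],cv2.COLOR_RGB2BGR),p)
```

```text
top before
140 [0.673 0.049] 0.073 59.3
149 [ 0.671 -0.082] 0.077 -62.2
155 [ 0.597 -0.081] 0.077 -119.6
now
17 [0.698 0.001] 0.065 13.6
113 [ 0.682 -0.079] 0.08 -54.6
115 [0.671 0.052] 0.075 61.6
scene before
26 [ 0.702 -0.022] 0.067 -6.8
21 [ 0.588 -0.062] 0.068 -134.1
now
16 [ 0.725 -0.012] 0.09 1.1
```

```bash
python3 -c "
from station import hand_in
print(hand_in())"
```

```text
the job is handed in; nothing more can be done
None
```

I turned the wheel one station counter-clockwise and the pin dropped into the next hole, about 1.12 rad on; I handed the job in at about 15 s of robot time. The images show the pin home and three jars standing in their nests, but the arm hid the fourth jar, so I did not see that one; the hand-in returned no verdict.

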